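# Lid the porcelain crucibles

## Task

Cover the four clean porcelain crucibles so that no dust gets in before they are weighed: put on each crucible the lid of its own size (smallest lid on the smallest crucible, and so on up), knob up, centred and lying flat on the rim. Set the lids down rather than drop them, leave every crucible standing where it is, and do not shift the glass beaker or the evaporating dish that stand among them.

Things in the scene. Friction and masses are not known exactly. Their poses are not given: they have to be found in the camera images.
- crucible_a: The smallest of four open white porcelain crucibles, standing upright on the bench and loose: a tapered cup, 34 mm outside diameter at the rim, about 20 mm at the foot, 28 mm high, wall 3 mm (mouth 28 mm). Origin: centre of the underside; z up along the axis, so the rim is 28 mm above the origin. It takes lid_a.
- crucible_b: The second smallest of four open white porcelain crucibles, standing upright on the bench and loose: a tapered cup, 46 mm outside diameter at the rim, about 28 mm at the foot, 36 mm high, wall 3 mm (mouth 40 mm). Origin: centre of the underside; z up along the axis, so the rim is 36 mm above the origin. It takes lid_b.
- crucible_c: The second largest of four open white porcelain crucibles, standing upright on the bench and loose: a tapered cup, 58 mm outside diameter at the rim, about 35 mm at the foot, 44 mm high, wall 3 mm (mouth 52 mm). Origin: centre of the underside; z up along the axis, so the rim is 44 mm above the origin. It takes lid_c.
- crucible_d: The largest of four open white porcelain crucibles, standing upright on the bench and loose: a tapered cup, 70 mm outside diameter at the rim, about 42 mm at the foot, 52 mm high, wall 3 mm (mouth 64 mm). Origin: centre of the underside; z up along the axis, so the rim is 52 mm above the origin. It takes lid_d.
- lid_a: The smallest of four white porcelain lids, lying loose on the bench, knob up: a disc 44 mm in diameter, flat below, 5 mm thick at the edge (7.5 mm at the knob), with an upright round knob in the middle, 14 mm in diameter, from 5 to 22 mm above the underside. Origin: centre of the underside; z up. It belongs on crucible_a (rim 34 mm), overhanging it by 5 mm all round.
- lid_b: The second smallest of four white porcelain lids, lying loose on the bench, knob up: a disc 56 mm in diameter, flat below, 5 mm thick at the edge (7.5 mm at the knob), with an upright round knob in the middle, 14 mm in diameter, from 5 to 22 mm above the underside. Origin: centre of the underside; z up. It belongs on crucible_b (rim 46 mm), overhanging it by 5 mm all round.
- lid_c: The second largest of four white porcelain lids, lying loose on the bench, knob up: a disc 68 mm in diameter, flat below, 5 mm thick at the edge (7.5 mm at the knob), with an upright round knob in the middle, 14 mm in diameter, from 5 to 22 mm above the underside. Origin: centre of the underside; z up. It belongs on crucible_c (rim 58 mm), overhanging it by 5 mm all round.
- lid_d: The largest of four white porcelain lids, lying loose on the bench, knob up: a disc 80 mm in diameter, flat below, 5 mm thick at the edge (7.5 mm at the knob), with an upright round knob in the middle, 14 mm in diameter, from 5 to 22 mm above the underside. Origin: centre of the underside; z up. It belongs on crucible_d (rim 70 mm), overhanging it by 5 mm all round.
- beaker: A bystander: an empty clear glass beaker, 53 mm in diameter over the rim and 70 mm high, standing loose among the crucibles and lids. Origin: centre of its underside, z up.
- dish: A bystander: an open white porcelain evaporating dish with a small pouring lip and no lid, 72 mm in diameter at the rim, 26 mm high, standing loose at the robot's left end of the group. Origin: centre of its underside, z up.
There are look-alikes about, which are no part of the job. What is shaped like the lid_c but orange is not meant.

How it is judged (in metres and radians):
At the end, for the whole second after the job is handed in: Each lid lies knob up on the crucible of its own size, centred within 8 mm, its underside at the rim height within 3 mm, tilted less than 0.12 rad; lids and crucibles are at rest, the crucibles upright (within 0.12 rad) and within 25 mm of where they started, as are the beaker and the dish (horizontal distance between lid_a and crucible_a below 0.008 m and z of lid_a in the frame of crucible_a between 0.025 and 0.031 m and angle between each of lid_a, crucible_a, lid_b, crucible_b, lid_c, crucible_c, lid_d, crucible_d's own z axis and vertical below 0.12 rad and distance of each of crucible_a, crucible_b, crucible_c, crucible_d, beaker, dish from where it was at the start of the episode below 0.025 m and linear speed of each of lid_a, crucible_a, lid_b, crucible_b, lid_c, crucible_c, lid_d, crucible_d below 0.02 m/s and horizontal distance between lid_b and crucible_b below 0.008 m and z of lid_b in the frame of crucible_b between 0.033 and 0.039 m and horizontal distance between lid_c and crucible_c below 0.008 m and z of lid_c in the frame of crucible_c between 0.041 and 0.047 m and horizontal distance between lid_d and crucible_d below 0.008 m and z of lid_d in the frame of crucible_d between 0.049 and 0.055 m); the robot touches nothing.
It fails at once if a lid was dropped (fell free from more than about 25 mm) ((contact force between the fingers and lid_a below 0.05 N and linear speed of lid_a above 0.7 m/s) or (contact force between the fingers and lid_b below 0.05 N and linear speed of lid_b above 0.7 m/s) or (contact force between the fingers and lid_c below 0.05 N and linear speed of lid_c above 0.7 m/s) or (contact force between the fingers and lid_d below 0.05 N and linear speed of lid_d above 0.7 m/s)).
It fails at once if a crucible was knocked over (angle between any of crucible_a, crucible_b, crucible_c, crucible_d's own z axis and vertical above 0.5 rad).
It fails at once if a crucible was pushed more than 25 mm from its place (distance of any of crucible_a, crucible_b, crucible_c, crucible_d from where it was at the start of the episode above 0.025 m).
It fails at once if the beaker or the evaporating dish was shifted by more than 25 mm or tipped (distance of any of beaker, dish from where it was at the start of the episode above 0.025 m or angle between any of beaker, dish's own z axis and vertical above 0.4 rad).
It also fails if it takes over 93 s, if anything falls off the work surface, if the arm or the gripper's body presses on something with over 40 N, if the wrist force passes 120 N, or if a joint passes its speed limit or range.

## Robot

A 6-joint arm with a two-finger parallel gripper is mounted at the origin on the work surface. World frame = base frame: x ahead of the robot, y to its left, z up, the work surface at z = 0. Lengths are in mm, angles in rad, forces in N, time in s.
With the tool pointing down it reaches from about 325 to 875 mm from the base axis. Payload 4.4 kg.
Tool frame: the origin (TCP) lies at the very end of the fingers, on their centre line; the grasp point (between the pads) lies 19 mm behind it; z points along the fingers, y is the line along which they close (so a half turn about z gives the same grasp; the last joint's range is limited). The gripper opens to 85 mm and grips with 20 to 120 N. Pads are 22 mm wide; open, the fingers measure 114 mm over their backs; the gripper's body (76 mm by 85 mm) begins 54 mm behind the grasp point. The pads swing forward as they close: fully open they stand 13 mm farther back than shut.
Start: joints at [0.983, 0.207, 1.542, -0, 1.393, -0.15], TCP at [243.78, 520.768, 231.282] pointing down, gripper open.
Joint ranges: [-2.73, 2.73], [-0.86, 2.22], [0.23, 2.46], [-1.11, 4.25], [0.08, 2.63], [-2.82, 2.82]. Speed limits (rad/s): [2.79, 2.79, 3.14, 3.14, 3.14, 3.14].

## Interface

Orientations are given as a unit quaternion [w, x, y, z].
In Python, from workcell import * gives the robot as it stands. The module is installed in compiled form; this text tells all that it offers.
- The arm moves only by the tool send_rows, never from a script. Its argument "increments" is a list of rows, each an object of numbers: "dx", "dy", "dz": the shift along the tool's x, y, z in cm; "wx", "wy", "wz": the turn, a rotation vector about the tool's x, y, z in rad; "fingers": the opening, from -1 (shut) to 1 (fully open). In form: [{"dx": .., "dy": .., "dz": .., "wx": .., "wy": .., "wz": .., "fingers": ..}, ...]. A call has 1 to 12 rows; each row shifts and turns the commanded pose from where the row before left it, along the tool's axes as they then stand; what a row does not reach is not made up. A row lasts 1/8 s, in which the tool goes at most 62.5 mm and 10.7 degrees, less where a joint would pass 70% of its speed; a pose out of reach is approached as far as the arm can. A call with a gripper value outside its range is refused whole. The fingers move at their own pace and stop on an object; "squeeze" is the grip in N (left out, the last holds). Time passes only in rows, so rows that do not move let the fingers close. It gives the time, the measured TCP pose, the force, the opening and the grip force at its end, in the units of the state.
- read_state(): the state, without advancing time (a new reading comes with each control period).
- snapshot(name): name is "side" or "top" or "wrist"; returns the picture (420x560x3 uint8, red, green, blue); there is no depth.
- calibration(name): a dict with "mtx" (3x3 intrinsics, pixels), "D" ([k1, k2, p1, p2, k3] as OpenCV has them; the pictures are not rectified), "position" and "rotation" of the camera in the world. Camera axes: x right, y up, looking along -z (the intrinsics and any distortion apply to the point x, -y, -z); pixel columns grow to the right and rows downward; lengths in mm; the calibration is good to about 2 mm. A picture is of the moment at which its call begins: read the wrist's pose just before it. calibration takes no time and is no camera call; for the wrist camera it gives the pose at the moment of the call.
- sign_off(): hands the job in; it is judged then, once.
The state is a dict: "time": time; "joint_pos": joint angles; "joint_vel": joint speeds; "joint_efforts": joint torques, N m; "tcp_pos": TCP position; "ee_rot": TCP orientation; "force": force on the tool from outside, world axes, zero at the start; "torque": the same for the moment, N m; "opening": finger opening in mm; "grip_force": force on a finger pad.
Only numpy, scipy, OpenCV 4.12 (cv2) and the standard library are available. Lean on these libraries where they do the work, as an engineer would, in place of code of your own. Each camera call takes 0.05 s, during which the arm holds its last target. There are 200 camera calls.

## Working session

There is one attempt and no reset: what is moved stays moved. The work goes in short steps, Python scripts to look and compute and a tool call to move; the robot and the scene stay as the last step left them, time stands still between calls to the robot, and variables do not carry over. Pictures are saved under pics/ and viewed, at most 14 in all, crops included, and the job is handed in when it is done.

Besides the shell and the picture viewer there is one more tool, called after "Emit:" as name(argument=value, ...), one argument or row to a line, values as JSON. send_rows: Moves the arm, as the interface text tells. Its arguments: {"type":"object","properties":{"increments":{"type":"array","items":{"type":"object","properties":{"dx":{"type":"number"},"dy":{"type":"number"},"dz":{"type":"number"},"wx":{"type":"number"},"wy":{"type":"number"},"wz":{"type":"number"},"fingers":{"type":"number"}}}},"squeeze":{"type":"number"}},"required":["increments"]}

```bash
mkdir -p pics
cat > h.py <<'E'
from workcell import *
import numpy as np, cv2
def snap(n,f):
    c=calibration(n); im=snapshot(n); cv2.imwrite('pics/'+f,cv2.cvtColor(np.asarray(im),cv2.COLOR_RGB2BGR)); return im,c
def proj(c,P):
    P=np.atleast_2d(np.array(P,float)); R=np.array(c['rotation']); 
    p=(P-np.array(c['position']))@R*[1,-1,-1]
    return cv2.projectPoints(p,np.zeros(3),np.zeros(3),np.array(c['mtx']),np.array(c['D']))[0][:,0]
def ray(c,uv,z):
    u=cv2.undistortPoints(np.array([[uv]],float),np.array(c['mtx']),np.array(c['D']))[0,0]
    d=np.array(c['rotation'])@np.array([u[0],-u[1],-1]); o=np.array(c['position'])
    return o+d*(z-o[2])/d[2]
E
python3 - <<'E'
from h import *
for n in('top','side'):
    im,c=snap(n,n+'0.png'); print(n,c)
s=read_state(); print(s)
E
```

```text
top {'mtx': array([[421.14874798,   0.        , 281.26048083],
       [  0.        , 421.14874798, 215.30565854],
       [  0.        ,   0.        ,   1.        ]]), 'D': array([-0.03964055,  0.        ,  0.        ,  0.        ,  0.        ]), 'position': array([317.84091923,  57.65674138, 908.98490424]), 'rotation': array([ 0.71235908,  0.03707232, -0.06637668, -0.69768497])}
side {'mtx': array([[477.10297551,   0.        , 273.16648644],
       [  0.        , 477.10297551, 213.96667433],
       [  0.        ,   0.        ,   1.        ]]), 'D': array([-0.10554563,  0.        ,  0.        ,  0.        ,  0.        ]), 'position': array([ 199.33022576, -639.68546135,  913.96095242]), 'rotation': array([ 0.92416196,  0.3352824 , -0.06403272, -0.17149403])}
{'time': 0.1, 'joint_pos': array([ 9.82478715e-01,  2.07348393e-01,  1.54282392e+00,  7.02775540e-06,
        1.39351374e+00, -1.50506810e-01]), 'joint_vel': array([ 1.38093140e-04, -3.61599062e-04, -5.70034671e-03,  1.88512012e-05,
       -2.41960547e-03,  1.56887590e-03]), 'joint_efforts': array([-1.15952269e-03, -3.84095013e+01, -2.92548680e+01, -2.59125336e-04,
        4.86862278e-03, -2.25959326e-06]), 'tcp_pos': array([243.39950359, 520.17999985, 230.22807161]), 'ee_rot': array([-3.81155171e-04,  2.17161766e-01,  9.76135069e-01, -9.74843568e-04]), 'force': array([-0.39227319,  0.66841947, -0.0163437 ]), 'torque': array([-0.01196682, -0.02472547, -0.01855803]), 'grip_force': 0.0, 'opening': 85.20612493857934}
```

Rotation is a quaternion; fix that in the helper, and view.

Add to h.py:
```python
from scipy.spatial.transform import Rotation as Ro
_cal=calibration
def calibration(n):
    c=dict(_cal(n)); q=np.array(c['rotation'])
    if q.shape==(4,): c['rotation']=Ro.from_quat(q[[1,2,3,0]]).as_matrix()
    return c
```

```text
(no output)
```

View pics/top0.png

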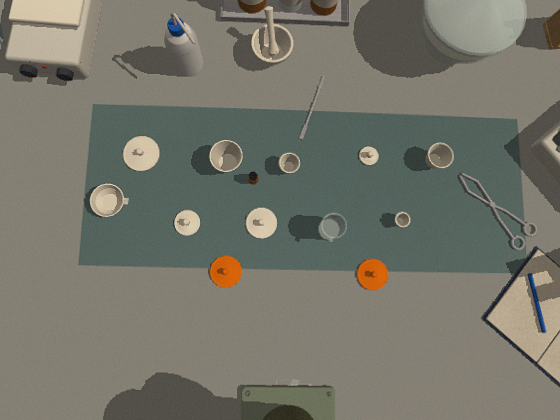

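View pics/side0.png

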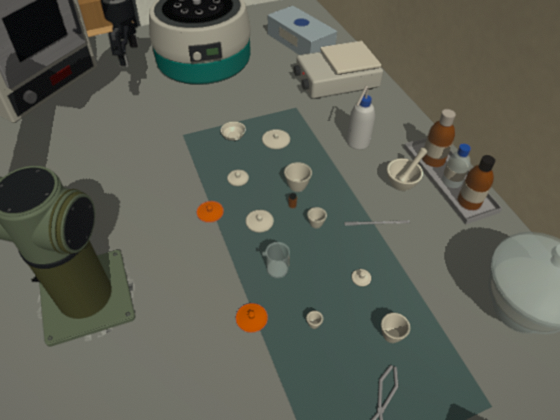

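Top view: candidate lids at (141,153), (261,223), (187,222), (369,155). The orange ones at (226,271) and (373,274) are the decoys. Candidate crucibles are at (226,156), (440,155), (289,163), (403,219), with the beaker at (332,227) and the dish at (107,200). I'll fit model silhouettes for size and position in both views.

```bash
cat > fit.py <<'E'
from h import *
from scipy.optimize import minimize
t=np.linspace(0,2*np.pi,40,endpoint=False); C=np.c_[np.cos(t),np.sin(t)]
def pts(kind,s,x,y,z0=0):
    if kind=='l': r=[(22,0),(28,0),(34,0),(40,0)][s][0]; L=[(r,0),(r,5)]
    else: L=[[(17,28),(10,0)],[(23,36),(14,0)],[(29,44),(17.5,0)],[(35,52),(21,0)]][s]
    return np.vstack([np.c_[C*r+[x,y],np.full(40,z+z0)] for r,z in L])
S=8
def mask(c,P,off,n):
    h=cv2.convexHull(np.float32((proj(c,P)-off+.5)*S*4)); m=np.zeros((n*S,n*S),np.uint8)
    cv2.fillConvexPoly(m,np.int32(h),1,shift=2); return cv2.resize(m.astype(np.float32),(n,n),interpolation=cv2.INTER_AREA)
def white(im):
    f=im.astype(float); return (f.min(2)>95)&(f[...,0]>f[...,2]*.95) 
def fit(im,c,kind,s,x0,z0=0,W=white):
    ctr=proj(c,[[*x0,15+z0]])[0]; k=np.ptp(proj(c,pts(kind,s,*x0,z0)),axis=0).max(); n=int(k*1.6)
    off=np.round(ctr-n/2); a,b=int(off[1]),int(off[0]); w=W(im[a:a+n,b:b+n]).astype(np.float32)
    _,lab,st,_=cv2.connectedComponentsWithStats((w>0).astype(np.uint8)); 
    w=(lab==1+st[1:,4].argmax()).astype(np.float32); w=cv2.morphologyEx(w,cv2.MORPH_CLOSE,np.ones((3,3)))
    cs,_=cv2.findContours(w.astype(np.uint8),0,2); w=cv2.drawContours(np.zeros(w.shape,np.uint8),[max(cs,key=cv2.contourArea)],-1,1,-1).astype(np.float32)
    f=lambda p:np.abs(mask(c,pts(kind,s,*p,z0),off,n)-w).sum()/w.sum()
    r=minimize(f,x0,method='Nelder-Mead',options=dict(initial_simplex=np.array(x0)+np.array([[0,0],[8,0],[0,8]])))
    return r.x,r.fun
E
cat > m.py <<'E'
from fit import *
T=calibration('top');Sd=calibration('side')
it=cv2.imread('pics/top0.png')[...,::-1];is_=cv2.imread('pics/side0.png')[...,::-1]
O={'l':[(369,155),(187,222),(261,223),(141,153)],'c':[(403,219),(289,163),(440,155),(226,156)]}
for k in O:
  for i,uv in enumerate(O[k]):
    x=ray(T,uv,5 if k=='l' else 25)[:2]
    print(k,'abcd'[i],[(n,np.round(fit(im,c,k,i,x)[0],1),round(fit(im,c,k,i,x)[1],3)) for n,im,c in(('top',it,T),('side',is_,Sd))],'sizes',[round(fit(it,T,k,j,x)[1],2) for j in range(4)])
print('beaker',ray(T,(332,227),35),'dish',ray(T,(107,200),15), 'bottle',ray(T,(253,178),10))
E
python3 m.py; python3 -c "
import cv2;i=cv2.imread('pics/top0.png');cv2.imwrite('pics/crop.png',cv2.resize(i[125:290,85:465],None,fx=2.1,fy=2.1,interpolation=3))"
```

```text
l a [('top', array([ 593.8, -173.1]), np.float64(0.068)), ('side', array([ 595.6, -174. ]), np.float64(0.11))] sizes [np.float64(0.07), np.float64(0.65), np.float64(1.41), np.float64(2.3)]
l b [('top', array([432.1, 224.7]), np.float64(0.051)), ('side', array([434.2, 223.8]), np.float64(0.058))] sizes [np.float64(0.38), np.float64(0.05), np.float64(0.45), np.float64(0.99)]
l c [('top', array([435.7,  64.7]), np.float64(0.038)), ('side', array([437.2,  63.8]), np.float64(0.042))] sizes [np.float64(0.59), np.float64(0.33), np.float64(0.04), np.float64(0.35)]
l d [('top', array([583.9, 333.2]), np.float64(0.029)), ('side', array([585.4, 333.2]), np.float64(0.052))] sizes [np.float64(0.66), np.float64(0.51), np.float64(0.27), np.float64(0.03)]
c a [('top', array([ 447. , -239.1]), np.float64(0.085)), ('side', array([ 449.2, -239.1]), np.float64(0.087))] sizes [np.float64(0.08), np.float64(0.78), np.float64(1.84), np.float64(3.16)]
c b [('top', array([562.4,   7.8]), np.float64(0.056)), ('side', array([565.4,   8.1]), np.float64(0.124))] sizes [np.float64(0.49), np.float64(0.06), np.float64(0.56), np.float64(1.3)]
c c [('top', array([ 588.1, -322.3]), np.float64(0.124)), ('side', array([ 590.4, -322. ]), np.float64(0.103))] sizes [np.float64(0.74), np.float64(0.32), np.float64(0.12), np.float64(0.57)]
c d [('top', array([568.9, 141.9]), np.float64(0.029)), ('side', array([572.8, 143.6]), np.float64(0.125))] sizes [np.float64(0.58), np.float64(0.59), np.float64(0.33), np.float64(0.03)]
beaker [424.90324864 -84.75987354  35.        ] dish [474.25911029 394.61553678  15.        ] bottle [531.71041781  84.63667576  10.        ]
```

View pics/crop.png

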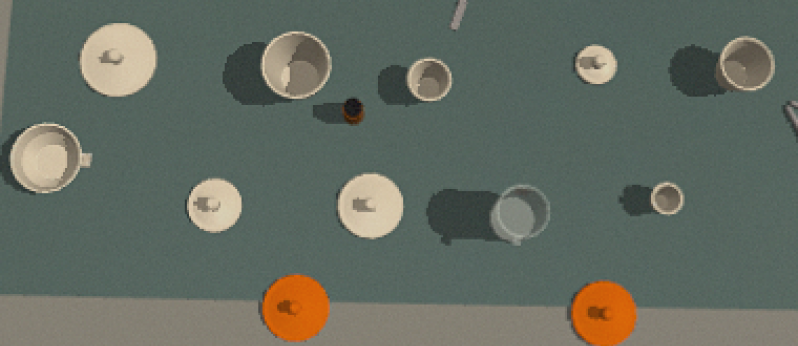

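The crop confirms it. The four white lids run d (141,153), c (261,223), b (187,222), a (369,155) by diameter (fit residuals below 0.07 against at least 0.27 for other sizes). The orange ones are excluded. Start with lid_d: align the tool with the world axes and hover over it.

Emit:
send_rows(
  increments=[
    {"wz": -0.146, "fingers": -0.06},
    {"wz": -0.146, "fingers": -0.06},
    {"wz": -0.146, "fingers": -0.06},
    {"dx": -4.26, "dy": -2.34, "dz": 1},
    {"dx": -4.26, "dy": -2.34, "dz": 1},
    {"dx": -4.26, "dy": -2.34, "dz": 1},
    {"dx": -4.26, "dy": -2.34, "dz": 1},
    {"dx": -4.26, "dy": -2.34, "dz": 1},
    {"dx": -4.26, "dy": -2.34, "dz": 1},
    {"dx": -4.26, "dy": -2.34},
    {"dx": -4.26, "dy": -2.34},
  ],
  squeeze=30,
)

```text
validation failed for argument at $.in...
```

Run:
```python
from h import *
import h
s=read_state();c=h.calibration('wrist');im,_=snap('wrist','w1.png');s2=read_state()
print(s['time'],s['tcp_pos'],s2['tcp_pos'],s2['ee_rot'],s2['joint_pos'],s2['opening']);print(c, [proj(c,[[x,333.2,z]]) for x,z in((584.6,22),(584.6,5))])
```

```text
0.1 [243.39950359 520.17999985 230.22807161] [243.44689974 520.26497473 230.34341007] [-3.26274089e-04  2.17149408e-01  9.76137942e-01 -8.63332272e-04] [ 9.82504462e-01  2.07300123e-01  1.54263848e+00 -1.51269639e-05
  1.39349985e+00 -1.50502508e-01] 85.21554745409823
{'mtx': array([[302.6666437 ,   0.        , 281.55128262],
       [  0.        , 302.6666437 , 206.53935297],
       [  0.        ,   0.        ,   1.        ]]), 'D': array([-0.00675921,  0.        ,  0.        ,  0.        ,  0.        ]), 'position': array([174.74357029, 550.6649896 , 373.35316324]), 'rotation': array([[ 0.42357442, -0.86672661, -0.26338127],
       [ 0.90586033,  0.40484777,  0.12456059],
       [-0.00133066, -0.29134732,  0.95661642]])} [array([[266.87927109, 424.76171839]]), array([[267.37812918, 414.48458089]])]
```

View pics/w1.png

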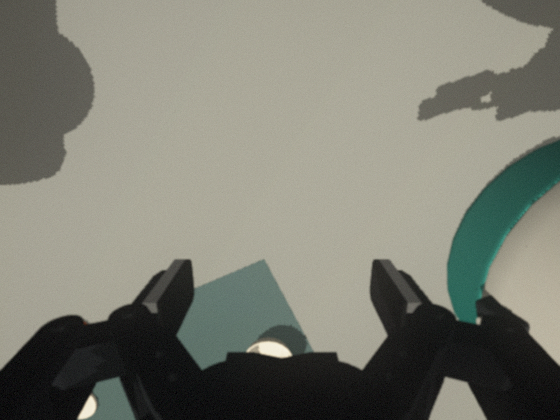

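The wrist view, still at the start pose, shows the fingers at (180,290) and (385,290), with the dish behind them at (270,348). The move was refused, probably because a row needs every key.

Emit:
send_rows(
  increments=[
    {"dx": 0, "dy": 0, "dz": 0, "wx": 0, "wy": 0, "wz": -0.146, "fingers": -0.06},
    {"dx": 0, "dy": 0, "dz": 0, "wx": 0, "wy": 0, "wz": -0.146, "fingers": -0.06},
    {"dx": 0, "dy": 0, "dz": 0, "wx": 0, "wy": 0, "wz": -0.146, "fingers": -0.06},
    {"dx": -4.26, "dy": -2.34, "dz": 1, "wx": 0, "wy": 0, "wz": 0, "fingers": -0.06},
    {"dx": -4.26, "dy": -2.34, "dz": 1, "wx": 0, "wy": 0, "wz": 0, "fingers": -0.06},
    {"dx": -4.26, "dy": -2.34, "dz": 1, "wx": 0, "wy": 0, "wz": 0, "fingers": -0.06},
    {"dx": -4.26, "dy": -2.34, "dz": 1, "wx": 0, "wy": 0, "wz": 0, "fingers": -0.06},
    {"dx": -4.26, "dy": -2.34, "dz": 1, "wx": 0, "wy": 0, "wz": 0, "fingers": -0.06},
    {"dx": -4.26, "dy": -2.34, "dz": 1, "wx": 0, "wy": 0, "wz": 0, "fingers": -0.06},
    {"dx": -4.26, "dy": -2.34, "dz": 0, "wx": 0, "wy": 0, "wz": 0, "fingers": -0.06},
    {"dx": -4.26, "dy": -2.34, "dz": 0, "wx": 0, "wy": 0, "wz": 0, "fingers": -0.06},
  ],
  squeeze=30,
)

```text
time: 1.52
tcp_pos: [585.5, 332.6, 170.4]
ee_rot: [-0.001, -0.0, 1.0, -0.0]
force: [0.3, 0.4, 0.3]
opening: 40.0
grip_force: 0.0
```

Run:
```python
from h import *
import h
s=read_state();c=h.calibration('wrist');im,_=snap('wrist','w2.png');s2=read_state()
print(s['time'],s['tcp_pos'],s2['tcp_pos'],s2['ee_rot'],s2['joint_pos'],s2['opening']);print([proj(c,[[x,333.2,z]]) for x,z in((584.6,22),(584.6,5))])
```

```text
1.525 [585.48732888 332.5807791  170.38730254] [591.53375728 328.33903176 170.69818949] [ 0.0025027   0.0023374   0.99999321 -0.00135992] [ 0.38103338  0.46460732  1.33029602 -0.00451113  1.34306683 -1.18407762] 40.01199858821664
[array([[283.29985966, 193.21086025]]), array([[283.20530508, 189.17752581]])]
```

View pics/w2.png

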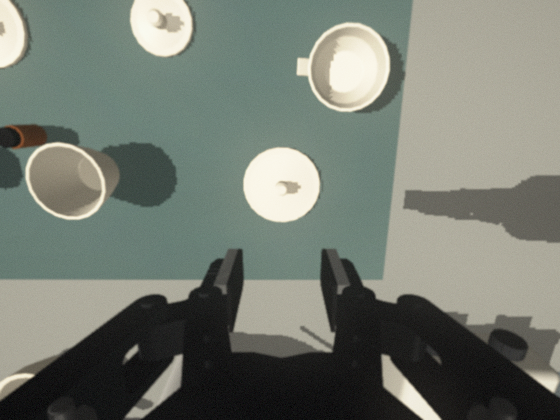

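The wrist view shows lid_d at (281,185), crucible_d at (70,180), lid_b at (160,22), the dish at (349,66) and the bottle at (25,135). The arm was still settling, so let it rest and refine the fit.

Emit:
send_rows(
  increments=[
    {"dx": 0, "dy": 0, "dz": 0, "wx": 0, "wy": 0, "wz": 0, "fingers": -0.06},
    {"dx": 0, "dy": 0, "dz": 0, "wx": 0, "wy": 0, "wz": 0, "fingers": -0.06},
    {"dx": 0, "dy": 0, "dz": 0, "wx": 0, "wy": 0, "wz": 0, "fingers": -0.06},
  ],
)

```text
time: 1.95
tcp_pos: [583.3, 334.5, 171.2]
ee_rot: [-0.0, -0.001, 1.0, -0.0]
force: [0.4, -0.9, 0.4]
opening: 40.2
grip_force: 0.0
```

```bash
cat > w.py <<'E'
import sys
from fit import *
import h
X={'la':(594.7,-173.5),'lb':(433,224),'lc':(436.5,64.2),'ld':(584.6,333.2),'ca':(448,-239),'cb':(563.5,8),'cc':(589,-322),'cd':(570.5,142.5)}
s=read_state();c=h.calibration('wrist');im,_=snap('wrist',sys.argv[1]);s2=read_state();print(s['tcp_pos'],s2['tcp_pos'],s2['ee_rot'].round(4),s2['time'])
for k in sys.argv[2:]:
    z0=0
    if ':' in k: k,z0=k.split(':'); z0=float(z0)
    p,e=fit(im,c,k[0],'abcd'.index(k[1]),np.array(X[k]),z0); print(k,p.round(1),round(e,3))
E
python3 w.py w3.png ld cd
```

```text
[583.33444134 334.54076353 171.15966453] [583.46356814 334.55458025 171.30917985] [-2.e-04 -1.e-03  1.e+00 -0.e+00] 2.0
ld [565.  343.7] 0.438
cd [567.3 138.9] 0.117
```

```bash
sed -i "s/p,e=fit(.*z0); print/W=(lambda a:(a[...,2]>185)) if k[0]=='l' else white\n    p,e=fit(im,c,k[0],'abcd'.index(k[1]),np.array(X[k]),z0,W); print/" w.py; python3 w.py w4.png ld cd
python3 - <<'E'
import cv2;i=cv2.imread('pics/w4.png');print(i[185,250],i[300,130],i[155,70],i[190,110])
E
```

```text
[583.46356814 334.55458025 171.30917985] [583.64453235 334.53144301 171.41756673] [-1.e-04 -9.e-04  1.e+00  0.e+00] 2.05
ld [581.2 330.8] 0.032
cd [567.4 138.9] 0.113
[232 245 250] [157 170 174] [121 140 148] [106 123 128]
```

Wrist and fixed cameras differ by a constant of about 3 mm, but the relative displacement agrees within 1 mm. Take the mean, (583,332), and pick.

Emit:
send_rows(
  increments=[
    {"dx": 0.16, "dy": -0.16, "dz": 4, "wx": 0, "wy": 0, "wz": 0, "fingers": -0.06},
    {"dx": 0, "dy": 0, "dz": 4.5, "wx": 0, "wy": 0, "wz": 0, "fingers": -0.06},
    {"dx": 0, "dy": 0, "dz": 4, "wx": 0, "wy": 0, "wz": 0, "fingers": -0.06},
    {"dx": 0, "dy": 0, "dz": 2, "wx": 0, "wy": 0, "wz": 0, "fingers": -0.06},
    {"dx": 0, "dy": 0, "dz": 1, "wx": 0, "wy": 0, "wz": 0, "fingers": -0.06},
    {"dx": 0, "dy": 0, "dz": 0.6, "wx": 0, "wy": 0, "wz": 0, "fingers": -0.06},
    {"dx": 0, "dy": 0, "dz": 0, "wx": 0, "wy": 0, "wz": 0, "fingers": -0.06},
    {"dx": 0, "dy": 0, "dz": 0, "wx": 0, "wy": 0, "wz": 0, "fingers": -0.06},
  ],
)

```text
time: 3.05
tcp_pos: [584.1, 332.5, 11.7]
ee_rot: [0.001, -0.0, 1.0, 0.0]
force: [0.7, -0.9, -0.6]
opening: 40.3
grip_force: 0.0
```

Emit:
send_rows(
  increments=[
    {"dx": 0, "dy": 0, "dz": 0, "wx": 0, "wy": 0, "wz": 0, "fingers": -0.5},
    {"dx": 0, "dy": 0, "dz": 0, "wx": 0, "wy": 0, "wz": 0, "fingers": -0.8},
    {"dx": 0, "dy": 0, "dz": 0, "wx": 0, "wy": 0, "wz": 0, "fingers": -1},
    {"dx": 0, "dy": 0, "dz": 0, "wx": 0, "wy": 0, "wz": 0, "fingers": -1},
    {"dx": 0, "dy": 0, "dz": 0, "wx": 0, "wy": 0, "wz": 0, "fingers": -1},
  ],
)

```text
time: 3.68
tcp_pos: [583.6, 332.3, 11.1]
ee_rot: [0.001, -0.0, 1.0, 0.0]
force: [-0.5, -0.8, 5.8]
opening: 12.1
grip_force: 29.5
```

Emit:
send_rows(
  increments=[
    {"dx": 0, "dy": 0, "dz": -0.3, "wx": 0, "wy": 0, "wz": 0, "fingers": -1},
    {"dx": 0, "dy": 0, "dz": -1, "wx": 0, "wy": 0, "wz": 0, "fingers": -1},
    {"dx": 0, "dy": 0, "dz": -2.5, "wx": 0, "wy": 0, "wz": 0, "fingers": -1},
    {"dx": 0, "dy": 0, "dz": -2.5, "wx": 0, "wy": 0, "wz": 0, "fingers": -1},
    {"dx": 0, "dy": 0, "dz": -1.7, "wx": 0, "wy": 0, "wz": 0, "fingers": -1},
    {"dx": 0, "dy": 0, "dz": -1, "wx": 0, "wy": 0, "wz": 0, "fingers": -1},
    {"dx": 0, "dy": 0, "dz": 0, "wx": 0, "wy": 0, "wz": 0, "fingers": -1},
    {"dx": 0, "dy": 0, "dz": 0, "wx": 0, "wy": 0, "wz": 0, "fingers": -1},
  ],
)

```text
time: 4.68
tcp_pos: [582.2, 331.7, 99.1]
ee_rot: [-0.001, -0.0, 1.0, -0.0]
force: [-1.4, -0.7, -0.5]
opening: 12.0
grip_force: 29.2
```

```bash
python3 w.py w5.png cd; python3 -c "
from h import *
snap('side','s5.png')"
python3 - <<'E'
import cv2,numpy as np
a=cv2.imread('pics/w5.png');b=cv2.imread('pics/s5.png')
b=cv2.resize(b[60:270,130:410],(560,420),interpolation=3);cv2.imwrite('pics/v5.png',cv2.resize(np.hstack([a,b]),(800,300)))
E
```

```text
bash:   722 Segmentation fault         python3 w.py w5.png cd
```

View pics/v5.png

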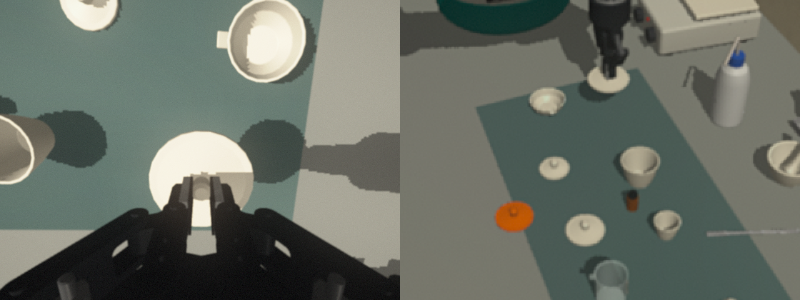

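The lid is held by the knob (full-size wrist picture: disc at (281,250), knob at (284,260)). The side view agrees. Measure the held lid's centre and tilt in the wrist frame from its free upper edge.

```bash
cat > held.py <<'E'
import sys
from fit import *
import h
from scipy.optimize import least_squares
def held(name,s,dz=11,maxrow=245,im=None,free=False):
    st=read_state();c=h.calibration('wrist');im,_=snap('wrist',name)
    m=((im[...,2]>185)).astype(np.uint8); u=proj(c,[[*st['tcp_pos'][:2],st['tcp_pos'][2]-dz]])[0]
    n,lab,stt,_=cv2.connectedComponentsWithStats(m); 
    i=1+np.argmin([abs(lab.shape[0]*0+np.linalg.norm(np.argwhere(lab==k)[:,::-1].mean(0)-u))-stt[k,4]/200 for k in range(1,n)])
    cn=max(cv2.findContours((lab==i).astype(np.uint8),0,1)[0],key=cv2.contourArea)[:,0].astype(float); cn=cn[cn[:,1]<maxrow]
    r=[22,28,34,40][s]
    def f(p):
        # p: x,y,tiltx,tilty
        R=Ro.from_rotvec([p[2],p[3],0]).as_matrix()
        P=np.vstack([np.c_[C*r,np.full(40,z)] for z in(0,5)])@R.T+[p[0],p[1],st['tcp_pos'][2]-dz]
        hu=cv2.convexHull(np.float32(proj(c,P))); return [cv2.pointPolygonTest(hu,tuple(q),True)-.3 for q in cn]
    f2=f if free else (lambda p:f([*p,0,0]))
    o=least_squares(f2,[*st['tcp_pos'][:2]]+[0,0]*free,loss='soft_l1',diff_step=1e-4)
    print(st['tcp_pos'].round(1),'held',o.x.round(3),'off',(o.x[:2]-st['tcp_pos'][:2]).round(1),'rms',np.sqrt(np.mean(np.array(f2(o.x))**2)).round(2),len(cn))
if __name__=='__main__': 
    held(sys.argv[1],'abcd'.index(sys.argv[2]),float(sys.argv[3]))
    held(sys.argv[1],'abcd'.index(sys.argv[2]),float(sys.argv[3]),free=True)
E
python3 held.py w6.png d 11
```

```text
[582.2 331.7  98.9] held [581.403 329.488] off [-0.8 -2.2] rms 23.5 269
[582.3 331.7  99. ] held [5.59465e+02 3.27869e+02 6.50000e-02 9.30000e-01] off [-22.8  -3.8] rms 5.88 273
```

Emit:
send_rows(
  increments=[
    {"dx": 0.1, "dy": -1.03, "dz": 0, "wx": 0, "wy": 0, "wz": 0, "fingers": -1},
    {"dx": 0.2, "dy": -2.5, "dz": 0, "wx": 0, "wy": 0, "wz": 0, "fingers": -1},
    {"dx": 0.2, "dy": -3.5, "dz": 0, "wx": 0, "wy": 0, "wz": 0, "fingers": -1},
    {"dx": 0.2, "dy": -4, "dz": 0, "wx": 0, "wy": 0, "wz": 0, "fingers": -1},
    {"dx": 0.2, "dy": -3.5, "dz": 0, "wx": 0, "wy": 0, "wz": 0, "fingers": -1},
    {"dx": 0.2, "dy": -2.5, "dz": 0, "wx": 0, "wy": 0, "wz": 0, "fingers": -1},
    {"dx": 0.1, "dy": -1.5, "dz": 0, "wx": 0, "wy": 0, "wz": 0, "fingers": -1},
    {"dx": 0.1, "dy": -0.5, "dz": 0, "wx": 0, "wy": 0, "wz": 0, "fingers": -1},
    {"dx": 0, "dy": 0, "dz": 0, "wx": 0, "wy": 0, "wz": 0, "fingers": -1},
    {"dx": 0, "dy": 0, "dz": 0, "wx": 0, "wy": 0, "wz": 0, "fingers": -1},
    {"dx": 0, "dy": 0, "dz": 0, "wx": 0, "wy": 0, "wz": 0, "fingers": -1},
  ],
)

```text
time: 6.25
tcp_pos: [570.0, 142.5, 100.3]
ee_rot: [0.0, -0.001, 1.0, 0.0]
force: [0.4, -0.2, -1.0]
opening: 12.3
grip_force: 29.3
```

```bash
sed -i "s/'soft_l1'/'cauchy'/" held.py; python3 held.py w7.png d 11; python3 -c "
from h import *
import h
snap('side','s7.png')
s=cv2.imread('pics/s7.png');w=cv2.imread('pics/w7.png');b=cv2.resize(s[120:240,220:380],(560,420),interpolation=3);cv2.imwrite('pics/v7.png',cv2.resize(np.hstack([w,b]),(800,300)))"
```

```text
[570.  142.5 100.3] held [568.684 140.89 ] off [-1.4 -1.6] rms 20.6 382
[570.1 142.4 100.3] held [ 5.68660e+02  1.40832e+02  2.00000e-03 -2.00000e-03] off [-1.4 -1.6] rms 20.43 380
```

View pics/v7.png

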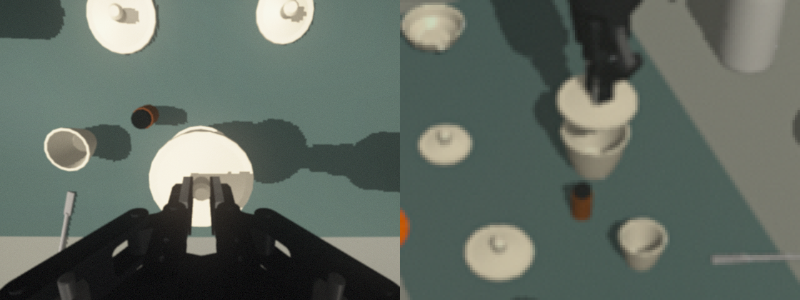

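Lid_d hangs level over crucible_d (full-size wrist: rim peeking out behind at (281,180)). Lower to contact at a TCP height of about 63 mm.

Emit:
send_rows(
  increments=[
    {"dx": 0.05, "dy": -0.09, "dz": 1, "wx": 0, "wy": 0, "wz": 0, "fingers": -1},
    {"dx": 0, "dy": 0, "dz": 1.2, "wx": 0, "wy": 0, "wz": 0, "fingers": -1},
    {"dx": 0, "dy": 0, "dz": 0.8, "wx": 0, "wy": 0, "wz": 0, "fingers": -1},
    {"dx": 0, "dy": 0, "dz": 0.4, "wx": 0, "wy": 0, "wz": 0, "fingers": -1},
    {"dx": 0, "dy": 0, "dz": 0.1, "wx": 0, "wy": 0, "wz": 0, "fingers": -1},
    {"dx": 0, "dy": 0, "dz": 0.1, "wx": 0, "wy": 0, "wz": 0, "fingers": -1},
    {"dx": 0, "dy": 0, "dz": 0, "wx": 0, "wy": 0, "wz": 0, "fingers": -1},
    {"dx": 0, "dy": 0, "dz": 0, "wx": 0, "wy": 0, "wz": 0, "fingers": -1},
  ],
)

```text
time: 7.4
tcp_pos: [569.8, 140.9, 64.6]
ee_rot: [0.0, -0.0, 1.0, 0.0]
force: [-0.5, -0.3, -1.3]
opening: 11.9
grip_force: 29.3
```

Emit:
send_rows(
  increments=[
    {"dx": 0, "dy": 0, "dz": 0.1, "wx": 0, "wy": 0, "wz": 0, "fingers": -1},
    {"dx": 0, "dy": 0, "dz": 0.05, "wx": 0, "wy": 0, "wz": 0, "fingers": -1},
    {"dx": 0, "dy": 0, "dz": 0, "wx": 0, "wy": 0, "wz": 0, "fingers": -1},
  ],
)

```text
time: 7.78
tcp_pos: [569.7, 140.9, 63.2]
ee_rot: [0.0, -0.0, 1.0, 0.0]
force: [-1.4, -0.2, 1.5]
opening: 12.2
grip_force: 29.5
```

Contact (force changed from -1.3 to +1.5 N). Release and rise.

Emit:
send_rows(
  increments=[
    {"dx": 0, "dy": 0, "dz": 0, "wx": 0, "wy": 0, "wz": 0, "fingers": -0.6},
    {"dx": 0, "dy": 0, "dz": 0, "wx": 0, "wy": 0, "wz": 0, "fingers": -0.3},
    {"dx": 0, "dy": 0, "dz": 0, "wx": 0, "wy": 0, "wz": 0, "fingers": -0.06},
    {"dx": 0, "dy": 0, "dz": 0, "wx": 0, "wy": 0, "wz": 0, "fingers": -0.06},
    {"dx": 0, "dy": 0, "dz": -1, "wx": 0, "wy": 0, "wz": 0, "fingers": -0.06},
    {"dx": 0, "dy": 0, "dz": -3, "wx": 0, "wy": 0, "wz": 0, "fingers": -0.06},
    {"dx": 0, "dy": 0, "dz": -4, "wx": 0, "wy": 0, "wz": 0, "fingers": -0.06},
    {"dx": 0, "dy": 0, "dz": -2, "wx": 0, "wy": 0, "wz": 0, "fingers": -0.06},
    {"dx": 0, "dy": 0, "dz": 0, "wx": 0, "wy": 0, "wz": 0, "fingers": -0.06},
    {"dx": 0, "dy": 0, "dz": 0, "wx": 0, "wy": 0, "wz": 0, "fingers": -0.06},
    {"dx": 0, "dy": 0, "dz": 0, "wx": 0, "wy": 0, "wz": 0, "fingers": -0.06},
  ],
)

```text
time: 9.15
tcp_pos: [568.4, 140.7, 161.1]
ee_rot: [-0.002, -0.0, 1.0, -0.0]
force: [1.6, -0.7, -0.7]
opening: 39.7
grip_force: 0.0
```

```bash
sed -i "s/'ld':(584.6,333.2)/'ld':(569.8,141)/" w.py;  python3 w.py w8.png ld:52 lb lc cb
```

```text
bash:   886 Segmentation fault         python3 w.py w8.png ld:52 lb lc cb
```

View pics/w8.png

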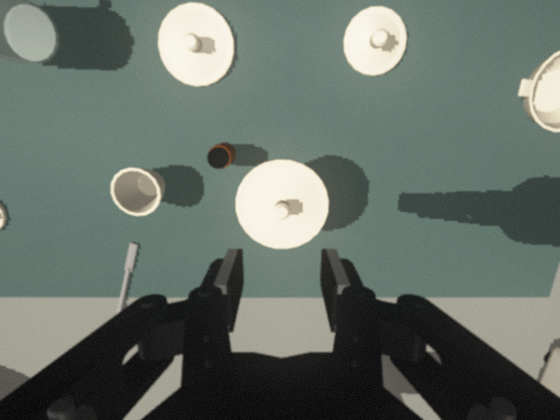

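The wrist view shows lid_d lying flat on crucible_d at (282,205), lid_b at (376,40), lid_c at (197,43), crucible_b at (138,190) and the beaker at (30,30). Pad the fit window, then measure.

```bash
sed -i 's/w=W(im\[a:a+n,b:b+n\])/w=W(np.pad(im,((200,200),(200,200),(0,0)))[a+200:a+200+n,b+200:b+200+n])/' fit.py;  python3 w.py w9.png ld:52 lb lc cb
```

```text
[568.53798377 140.70513468 161.18854304] [568.67608289 140.75720858 161.36568446] [-1.3e-03 -1.0e-04  1.0e+00 -1.0e-04] 9.25
ld [567.7 139.4] 0.035
lb [430.2 222.2] 0.069
lc [433.6  62.6] 0.054
cb [560.6   4.4] 0.104
```

Lid_d is within 0.6 mm of the crucible centre. Next is lid_b at (432.5, 224).

Emit:
send_rows(
  increments=[
    {"dx": 1.7, "dy": 1.02, "dz": 0, "wx": 0, "wy": 0, "wz": 0, "fingers": -0.06},
    {"dx": 3.5, "dy": 2.2, "dz": 0, "wx": 0, "wy": 0, "wz": 0, "fingers": -0.06},
    {"dx": 3.8, "dy": 2.3, "dz": 1.25, "wx": 0, "wy": 0, "wz": 0, "fingers": -0.06},
    {"dx": 3, "dy": 1.8, "dz": 2, "wx": 0, "wy": 0, "wz": 0, "fingers": -0.06},
    {"dx": 1.7, "dy": 1, "dz": 3, "wx": 0, "wy": 0, "wz": 0, "fingers": -0.06},
    {"dx": 0, "dy": 0, "dz": 4, "wx": 0, "wy": 0, "wz": 0, "fingers": -0.06},
    {"dx": 0, "dy": 0, "dz": 3, "wx": 0, "wy": 0, "wz": 0, "fingers": -0.06},
    {"dx": 0, "dy": 0, "dz": 1.4, "wx": 0, "wy": 0, "wz": 0, "fingers": -0.06},
    {"dx": 0, "dy": 0, "dz": 0.6, "wx": 0, "wy": 0, "wz": 0, "fingers": -0.06},
    {"dx": 0, "dy": 0, "dz": 0, "wx": 0, "wy": 0, "wz": 0, "fingers": -0.06},
    {"dx": 0, "dy": 0, "dz": 0, "wx": 0, "wy": 0, "wz": 0, "fingers": -0.06},
  ],
)

```text
time: 10.62
tcp_pos: [433.7, 224.3, 11.4]
ee_rot: [0.001, -0.0, 1.0, 0.0]
force: [0.4, 0.0, 0.6]
opening: 39.9
grip_force: 0.0
```

Emit:
send_rows(
  increments=[
    {"dx": 0, "dy": 0, "dz": 0, "wx": 0, "wy": 0, "wz": 0, "fingers": -0.5},
    {"dx": 0, "dy": 0, "dz": 0, "wx": 0, "wy": 0, "wz": 0, "fingers": -0.8},
    {"dx": 0, "dy": 0, "dz": 0, "wx": 0, "wy": 0, "wz": 0, "fingers": -1},
    {"dx": 0, "dy": 0, "dz": 0, "wx": 0, "wy": 0, "wz": 0, "fingers": -1},
    {"dx": 0, "dy": 0, "dz": 0, "wx": 0, "wy": 0, "wz": 0, "fingers": -1},
  ],
)

```text
time: 11.25
tcp_pos: [433.3, 224.2, 11.1]
ee_rot: [0.001, -0.0, 1.0, 0.0]
force: [-0.6, -0.2, 5.8]
opening: 11.8
grip_force: 29.4
```

Emit:
send_rows(
  increments=[
    {"dx": 0, "dy": 0, "dz": -0.4, "wx": 0, "wy": 0, "wz": 0, "fingers": -1},
    {"dx": 0, "dy": 0, "dz": -1.6, "wx": 0, "wy": 0, "wz": 0, "fingers": -1},
    {"dx": 0, "dy": 0, "dz": -3, "wx": 0, "wy": 0, "wz": 0, "fingers": -1},
    {"dx": 0, "dy": 0, "dz": -2.5, "wx": 0, "wy": 0, "wz": 0, "fingers": -1},
    {"dx": -0.65, "dy": -1.1, "dz": -1, "wx": 0, "wy": 0, "wz": 0, "fingers": -1},
    {"dx": -1.8, "dy": -3, "dz": -0.5, "wx": 0, "wy": 0, "wz": 0, "fingers": -1},
    {"dx": -2.8, "dy": -4.6, "dz": 0, "wx": 0, "wy": 0, "wz": 0, "fingers": -1},
    {"dx": -2.8, "dy": -4.6, "dz": 0, "wx": 0, "wy": 0, "wz": 0, "fingers": -1},
    {"dx": -2.5, "dy": -4.2, "dz": 0, "wx": 0, "wy": 0, "wz": 0, "fingers": -1},
    {"dx": -1.7, "dy": -2.8, "dz": 0, "wx": 0, "wy": 0, "wz": 0, "fingers": -1},
    {"dx": -0.8, "dy": -1.4, "dz": 0, "wx": 0, "wy": 0, "wz": 0, "fingers": -1},
  ],
)

```text
time: 12.62
tcp_pos: [563.5, 4.7, 100.0]
ee_rot: [-0.0, 0.001, 1.0, -0.0]
force: [0.7, 1.2, -0.5]
opening: 12.3
grip_force: 29.3
```

Emit:
send_rows(
  increments=[
    {"dx": 0, "dy": 0, "dz": 0, "wx": 0, "wy": 0, "wz": 0, "fingers": -1},
    {"dx": 0, "dy": 0, "dz": 0, "wx": 0, "wy": 0, "wz": 0, "fingers": -1},
    {"dx": 0, "dy": 0, "dz": 0.5, "wx": 0, "wy": 0, "wz": 0, "fingers": -1},
    {"dx": 0, "dy": 0, "dz": 1, "wx": 0, "wy": 0, "wz": 0, "fingers": -1},
    {"dx": 0, "dy": 0, "dz": 1, "wx": 0, "wy": 0, "wz": 0, "fingers": -1},
    {"dx": 0, "dy": 0, "dz": 0, "wx": 0, "wy": 0, "wz": 0, "fingers": -1},
    {"dx": 0, "dy": 0, "dz": 0, "wx": 0, "wy": 0, "wz": 0, "fingers": -1},
    {"dx": 0, "dy": 0, "dz": 0, "wx": 0, "wy": 0, "wz": 0, "fingers": -1},
  ],
)

```text
time: 13.62
tcp_pos: [563.5, 6.9, 75.7]
ee_rot: [0.0, -0.0, 1.0, -0.0]
force: [0.6, 1.1, 0.6]
opening: 12.4
grip_force: 29.3
```

```bash
python3 held.py w10.png b 11;python3 -c "
from h import *
snap('side','s10.png')
s=cv2.imread('pics/s10.png');w=cv2.imread('pics/w10.png');b=cv2.resize(s[150:270,240:400],(560,420),interpolation=3);cv2.imwrite('pics/v10.png',cv2.resize(np.hstack([w,b]),(800,300)))"
```

```text
[563.5   6.9  75.7] held [562.006   5.333] off [-1.5 -1.6] rms 16.56 185
[563.5   6.9  75.7] held [5.62013e+02 5.33400e+00 1.00000e-03 1.00000e-03] off [-1.5 -1.6] rms 16.56 185
```

View pics/v10.png

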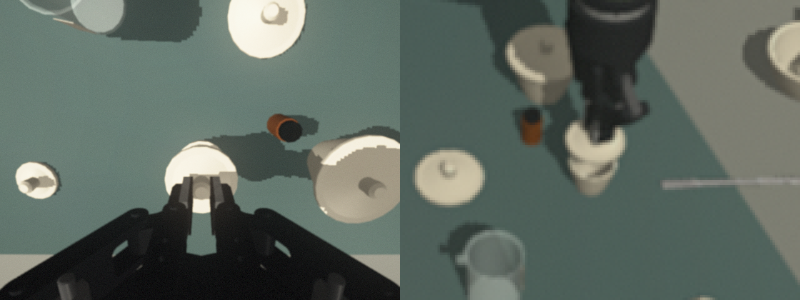

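Lid_b hangs level over crucible_b, the rim showing just behind it, and the wrist fit agrees within 1.5 mm. Lower it.

Emit:
send_rows(
  increments=[
    {"dx": 0.07, "dy": 0, "dz": 1, "wx": 0, "wy": 0, "wz": 0, "fingers": -1},
    {"dx": 0, "dy": 0, "dz": 0.9, "wx": 0, "wy": 0, "wz": 0, "fingers": -1},
    {"dx": 0, "dy": 0, "dz": 0.5, "wx": 0, "wy": 0, "wz": 0, "fingers": -1},
    {"dx": 0, "dy": 0, "dz": 0.2, "wx": 0, "wy": 0, "wz": 0, "fingers": -1},
    {"dx": 0, "dy": 0, "dz": 0.15, "wx": 0, "wy": 0, "wz": 0, "fingers": -1},
    {"dx": 0, "dy": 0, "dz": 0.1, "wx": 0, "wy": 0, "wz": 0, "fingers": -1},
    {"dx": 0, "dy": 0, "dz": 0, "wx": 0, "wy": 0, "wz": 0, "fingers": -1},
    {"dx": 0, "dy": 0, "dz": 0, "wx": 0, "wy": 0, "wz": 0, "fingers": -1},
  ],
)

```text
time: 14.78
tcp_pos: [562.7, 7.0, 47.1]
ee_rot: [0.0, -0.0, 1.0, -0.0]
force: [0.2, 0.5, 0.5]
opening: 12.0
grip_force: 29.3
```

Emit:
send_rows(
  increments=[
    {"dx": 0, "dy": 0, "dz": 0.06, "wx": 0, "wy": 0, "wz": 0, "fingers": -1},
    {"dx": 0, "dy": 0, "dz": 0, "wx": 0, "wy": 0, "wz": 0, "fingers": -1},
    {"dx": 0, "dy": 0, "dz": 0, "wx": 0, "wy": 0, "wz": 0, "fingers": -0.6},
    {"dx": 0, "dy": 0, "dz": 0, "wx": 0, "wy": 0, "wz": 0, "fingers": -0.3},
    {"dx": 0, "dy": 0, "dz": 0, "wx": 0, "wy": 0, "wz": 0, "fingers": -0.06},
    {"dx": 0, "dy": 0, "dz": 0, "wx": 0, "wy": 0, "wz": 0, "fingers": -0.06},
    {"dx": 0, "dy": 0, "dz": -1, "wx": 0, "wy": 0, "wz": 0, "fingers": -0.06},
    {"dx": 0, "dy": 0, "dz": -3, "wx": 0, "wy": 0, "wz": 0, "fingers": -0.06},
    {"dx": 0, "dy": 0, "dz": -4, "wx": 0, "wy": 0, "wz": 0, "fingers": -0.06},
    {"dx": 0, "dy": 0, "dz": -3, "wx": 0, "wy": 0, "wz": 0, "fingers": -0.06},
    {"dx": 0, "dy": 0, "dz": 0, "wx": 0, "wy": 0, "wz": 0, "fingers": -0.06},
    {"dx": 0, "dy": 0, "dz": 0, "wx": 0, "wy": 0, "wz": 0, "fingers": -0.06},
  ],
)

```text
time: 16.27
tcp_pos: [561.8, 7.1, 155.8]
ee_rot: [-0.0, -0.0, 1.0, 0.0]
force: [-0.2, -0.1, -0.8]
opening: 40.1
grip_force: 0.0
```

```bash
sed -i "s/'lb':(433,224)/'lb':(562.7,7)/" w.py;  python3 w.py w11.png lb:36 lc la
```

```text
[561.82199106   7.13874303 155.75527355] [561.29561902   7.15412171 154.95414527] [-1.2e-03 -1.0e-04  1.0e+00  2.0e-04] 16.325
lb [560.2   5.4] 0.059
lc [433.3  62.5] 0.04
la [ 591.7 -175.9] 0.554
```

Lid_b is within 1 mm. Next is lid_c at (435.8, 64.2).

Emit:
send_rows(
  increments=[
    {"dx": 1.65, "dy": 0.72, "dz": 0, "wx": 0, "wy": 0, "wz": 0, "fingers": -0.06},
    {"dx": 3.2, "dy": 1.5, "dz": 0, "wx": 0, "wy": 0, "wz": 0, "fingers": -0.06},
    {"dx": 3.5, "dy": 1.5, "dz": 1.25, "wx": 0, "wy": 0, "wz": 0, "fingers": -0.06},
    {"dx": 2.8, "dy": 1.2, "dz": 2, "wx": 0, "wy": 0, "wz": 0, "fingers": -0.06},
    {"dx": 1.5, "dy": 0.8, "dz": 3, "wx": 0, "wy": 0, "wz": 0, "fingers": -0.06},
    {"dx": 0, "dy": 0, "dz": 4, "wx": 0, "wy": 0, "wz": 0, "fingers": -0.06},
    {"dx": 0, "dy": 0, "dz": 2.5, "wx": 0, "wy": 0, "wz": 0, "fingers": -0.06},
    {"dx": 0, "dy": 0, "dz": 1.2, "wx": 0, "wy": 0, "wz": 0, "fingers": -0.06},
    {"dx": 0, "dy": 0, "dz": 0.64, "wx": 0, "wy": 0, "wz": 0, "fingers": -0.06},
    {"dx": 0, "dy": 0, "dz": 0, "wx": 0, "wy": 0, "wz": 0, "fingers": -0.06},
    {"dx": 0, "dy": 0, "dz": 0, "wx": 0, "wy": 0, "wz": 0, "fingers": -0.06},
  ],
)

```text
time: 17.7
tcp_pos: [436.8, 64.2, 11.1]
ee_rot: [0.001, -0.0, 1.0, -0.0]
force: [-0.6, 0.2, -0.1]
opening: 39.9
grip_force: 0.0
```

Emit:
send_rows(
  increments=[
    {"dx": 0, "dy": 0, "dz": 0, "wx": 0, "wy": 0, "wz": 0, "fingers": -0.5},
    {"dx": 0, "dy": 0, "dz": 0, "wx": 0, "wy": 0, "wz": 0, "fingers": -0.8},
    {"dx": 0, "dy": 0, "dz": 0, "wx": 0, "wy": 0, "wz": 0, "fingers": -1},
    {"dx": 0, "dy": 0, "dz": 0, "wx": 0, "wy": 0, "wz": 0, "fingers": -1},
    {"dx": 0, "dy": 0, "dz": 0, "wx": 0, "wy": 0, "wz": 0, "fingers": -1},
  ],
)

```text
time: 18.32
tcp_pos: [436.6, 64.2, 11.0]
ee_rot: [0.001, -0.0, 1.0, -0.0]
force: [-0.7, 0.3, 6.2]
opening: 12.4
grip_force: 29.4
```

Emit:
send_rows(
  increments=[
    {"dx": 0, "dy": 0, "dz": -0.4, "wx": 0, "wy": 0, "wz": 0, "fingers": -1},
    {"dx": 0, "dy": 0, "dz": -1.6, "wx": 0, "wy": 0, "wz": 0, "fingers": -1},
    {"dx": 0, "dy": 0, "dz": -3.5, "wx": 0, "wy": 0, "wz": 0, "fingers": -1},
    {"dx": -0.25, "dy": -0.5, "dz": -3, "wx": 0, "wy": 0, "wz": 0, "fingers": -1},
    {"dx": -1, "dy": -1.7, "dz": -1.5, "wx": 0, "wy": 0, "wz": 0, "fingers": -1},
    {"dx": -2, "dy": -3.5, "dz": 0, "wx": 0, "wy": 0, "wz": 0, "fingers": -1},
    {"dx": -3, "dy": -5, "dz": 0, "wx": 0, "wy": 0, "wz": 0, "fingers": -1},
    {"dx": -3, "dy": -5, "dz": 0, "wx": 0, "wy": 0, "wz": 0, "fingers": -1},
    {"dx": -2.5, "dy": -5, "dz": 0, "wx": 0, "wy": 0, "wz": 0, "fingers": -1},
    {"dx": -2, "dy": -4, "dz": 0, "wx": 0, "wy": 0, "wz": 0, "fingers": -1},
    {"dx": -1, "dy": -2.5, "dz": 0, "wx": 0, "wy": 0, "wz": 0, "fingers": -1},
    {"dx": -0.5, "dy": -1.54, "dz": 0, "wx": 0, "wy": 0, "wz": 0, "fingers": -1},
  ],
)

```text
time: 19.82
tcp_pos: [588.1, -225.5, 109.0]
ee_rot: [-0.001, 0.001, 1.0, 0.0]
force: [0.5, 0.3, 0.1]
opening: 11.8
grip_force: 29.3
```

Emit:
send_rows(
  increments=[
    {"dx": 0, "dy": 0, "dz": 0, "wx": 0, "wy": 0, "wz": 0, "fingers": -1},
    {"dx": 0, "dy": 0, "dz": 0, "wx": 0, "wy": 0, "wz": 0, "fingers": -1},
    {"dx": 0, "dy": 0, "dz": 0, "wx": 0, "wy": 0, "wz": 0, "fingers": -1},
    {"dx": 0, "dy": 0, "dz": 0, "wx": 0, "wy": 0, "wz": 0, "fingers": -1},
  ],
)

```text
time: 20.32
tcp_pos: [588.4, -222.3, 110.5]
ee_rot: [0.0, -0.001, 1.0, 0.0]
force: [-0.6, -0.4, 0.2]
opening: 12.3
grip_force: 29.3
```

```bash
python3 w.py w12.png cc ca la; python3 held.py w13.png c 11
```

```text
[ 588.36131521 -222.25343438  110.46628963] [ 588.40566553 -222.43942273  110.46041379] [ 0.e+00 -6.e-04  1.e+00 -0.e+00] 20.375
cc [ 584.8 -323.2] 0.412
ca [ 452.2 -228.7] 0.518
la [ 600.6 -185.4] 0.408
[ 588.4 -222.4  110.5] held [ 585.879 -223.785] off [-2.5 -1.3] rms 18.05 318
[ 588.5 -222.6  110.5] held [ 566.767 -218.924   -8.168  157.764] off [-21.7   3.7] rms 7.31 319
```

View pics/w13.png

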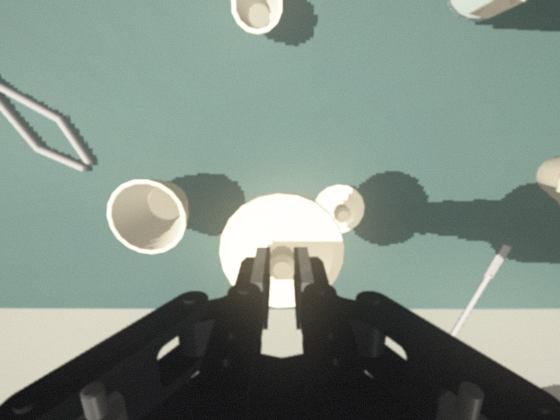

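The wrist view shows crucible_c at (148,215), the held lid at (281,250), lid_a at (340,208), crucible_a at (258,12) and tongs at (40,130). The mat is brighter here, so switch to a colour-based threshold.

```bash
sed -i 's/(f\[...,0\]>f\[...,2\]\*.95)/(f[...,0]>f[...,1]*.93)/' fit.py; python3 w.py w14.png cc ca; sed -i 's/^  for i,uv/  for i,uv/' m.py; python3 m.py | grep '^c'
```

```text
[ 588.45741485 -222.73049401  110.46596391] [ 588.49929601 -222.87410807  110.45910253] [ 1.e-04 -3.e-04  1.e+00 -1.e-04] 20.525
cc [ 585.1 -323. ] 0.034
ca [ 447.3 -240. ] 0.627
c a [('top', array([ 447. , -238.9]), np.float64(0.077)), ('side', array([ 449.1, -239.3]), np.float64(0.089))] sizes [np.float64(0.08), np.float64(0.83), np.float64(1.92), np.float64(3.28)]
c b [('top', array([562.5,   8.1]), np.float64(0.048)), ('side', array([565.2,   8.1]), np.float64(0.127))] sizes [np.float64(0.49), np.float64(0.05), np.float64(0.58), np.float64(1.34)]
c c [('top', array([ 587.9, -322. ]), np.float64(0.131)), ('side', array([ 589.9, -322. ]), np.float64(0.108))] sizes [np.float64(0.73), np.float64(0.31), np.float64(0.13), np.float64(0.59)]
c d [('top', array([568.9, 141.9]), np.float64(0.029)), ('side', array([572.4, 143.4]), np.float64(0.125))] sizes [np.float64(0.58), np.float64(0.59), np.float64(0.32), np.float64(0.03)]
```

Emit:
send_rows(
  increments=[
    {"dx": 0.03, "dy": -1, "dz": 0, "wx": 0, "wy": 0, "wz": 0, "fingers": -1},
    {"dx": 0, "dy": -2.5, "dz": 0, "wx": 0, "wy": 0, "wz": 0, "fingers": -1},
    {"dx": 0, "dy": -3, "dz": 0, "wx": 0, "wy": 0, "wz": 0, "fingers": -1},
    {"dx": 0, "dy": -2.4, "dz": 0, "wx": 0, "wy": 0, "wz": 0, "fingers": -1},
    {"dx": 0, "dy": -1, "dz": 0, "wx": 0, "wy": 0, "wz": 0, "fingers": -1},
    {"dx": 0, "dy": 0, "dz": 0.5, "wx": 0, "wy": 0, "wz": 0, "fingers": -1},
    {"dx": 0, "dy": 0, "dz": 1.5, "wx": 0, "wy": 0, "wz": 0, "fingers": -1},
    {"dx": 0, "dy": 0, "dz": 1.5, "wx": 0, "wy": 0, "wz": 0, "fingers": -1},
    {"dx": 0, "dy": 0, "dz": 1, "wx": 0, "wy": 0, "wz": 0, "fingers": -1},
    {"dx": 0, "dy": 0, "dz": 0.5, "wx": 0, "wy": 0, "wz": 0, "fingers": -1},
    {"dx": 0, "dy": 0, "dz": 0.1, "wx": 0, "wy": 0, "wz": 0, "fingers": -1},
    {"dx": 0, "dy": 0, "dz": 0, "wx": 0, "wy": 0, "wz": 0, "fingers": -1},
  ],
)

```text
time: 22.02
tcp_pos: [588.5, -322.4, 59.8]
ee_rot: [0.0, -0.0, 1.0, -0.0]
force: [-0.2, -0.4, 0.0]
opening: 12.0
grip_force: 29.3
```

Emit:
send_rows(
  increments=[
    {"dx": 0, "dy": 0, "dz": 0, "wx": 0, "wy": 0, "wz": 0, "fingers": -1},
    {"dx": 0, "dy": 0, "dz": 0, "wx": 0, "wy": 0, "wz": 0, "fingers": -1},
    {"dx": 0, "dy": 0, "dz": 0, "wx": 0, "wy": 0, "wz": 0, "fingers": -1},
  ],
)

```text
time: 22.4
tcp_pos: [588.2, -322.3, 59.6]
ee_rot: [0.0, -0.0, 1.0, -0.0]
force: [-0.3, -0.7, 0.7]
opening: 12.2
grip_force: 29.3
```

Emit:
send_rows(
  increments=[
    {"dx": 0, "dy": 0, "dz": 0.2, "wx": 0, "wy": 0, "wz": 0, "fingers": -1},
    {"dx": 0, "dy": 0, "dz": 0.15, "wx": 0, "wy": 0, "wz": 0, "fingers": -1},
    {"dx": 0, "dy": 0, "dz": 0.1, "wx": 0, "wy": 0, "wz": 0, "fingers": -1},
    {"dx": 0, "dy": 0, "dz": 0.05, "wx": 0, "wy": 0, "wz": 0, "fingers": -1},
    {"dx": 0, "dy": 0, "dz": 0, "wx": 0, "wy": 0, "wz": 0, "fingers": -1},
    {"dx": 0, "dy": 0, "dz": 0, "wx": 0, "wy": 0, "wz": 0, "fingers": -1},
  ],
)

```text
time: 23.15
tcp_pos: [588.4, -322.3, 55.2]
ee_rot: [0.0, -0.0, 1.0, -0.0]
force: [-0.6, 1.2, 5.8]
opening: 12.2
grip_force: 29.8
```

Contact at 5.8 N. Release, rise and back off towards lid_a.

Emit:
send_rows(
  increments=[
    {"dx": 0, "dy": 0, "dz": -0.04, "wx": 0, "wy": 0, "wz": 0, "fingers": -1},
    {"dx": 0, "dy": 0, "dz": 0, "wx": 0, "wy": 0, "wz": 0, "fingers": -0.6},
    {"dx": 0, "dy": 0, "dz": 0, "wx": 0, "wy": 0, "wz": 0, "fingers": -0.3},
    {"dx": 0, "dy": 0, "dz": 0, "wx": 0, "wy": 0, "wz": 0, "fingers": -0.06},
    {"dx": 0, "dy": 0, "dz": 0, "wx": 0, "wy": 0, "wz": 0, "fingers": -0.06},
    {"dx": 0, "dy": 0, "dz": -1, "wx": 0, "wy": 0, "wz": 0, "fingers": -0.06},
    {"dx": 0, "dy": 0, "dz": -3, "wx": 0, "wy": 0, "wz": 0, "fingers": -0.06},
    {"dx": 0, "dy": 2, "dz": -4, "wx": 0, "wy": 0, "wz": 0, "fingers": -0.06},
    {"dx": 0, "dy": 3, "dz": -3, "wx": 0, "wy": 0, "wz": 0, "fingers": -0.06},
    {"dx": 0, "dy": 1, "dz": 0, "wx": 0, "wy": 0, "wz": 0, "fingers": -0.06},
    {"dx": 0, "dy": 0, "dz": 0, "wx": 0, "wy": 0, "wz": 0, "fingers": -0.06},
    {"dx": 0, "dy": 0, "dz": 0, "wx": 0, "wy": 0, "wz": 0, "fingers": -0.06},
  ],
)

```text
time: 24.65
tcp_pos: [587.1, -262.4, 162.9]
ee_rot: [-0.001, 0.0, 1.0, 0.001]
force: [-0.5, -1.2, -0.8]
opening: 40.1
grip_force: 0.0
```

```bash
sed -i "s/'lc':(436.5,64.2)/'lc':(588.2,-322.3)/" w.py;  python3 w.py w15.png lc:44 la ca cc
```

```text
[ 587.11315214 -262.36736441  162.86404969] [ 587.13817182 -262.51727642  162.84660072] [-1.3e-03  3.0e-04  1.0e+00  6.0e-04] 24.7
lc [ 585.3 -324. ] 0.019
la [ 591.3 -174.2] 0.031
ca [ 444.6 -240.1] 0.05
cc [ 579.9 -324.3] 0.398
```

View pics/w15.png

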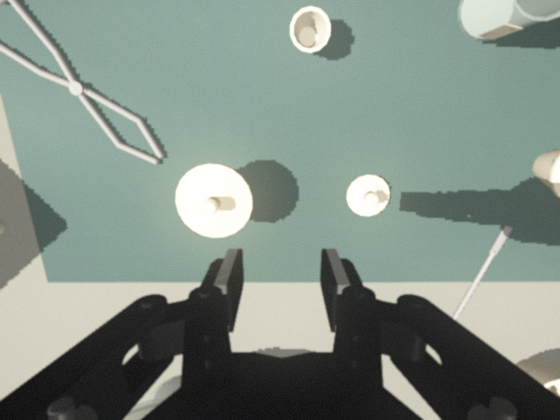

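Lid_c sits flat on crucible_c at (214,200), about 1 mm off centre. Lid_a is at (368,195) and crucible_a at (310,30), both white and the smallest. Pick lid_a at (593.9, -173.6).

Emit:
send_rows(
  increments=[
    {"dx": -0.1, "dy": 1.2, "dz": 0, "wx": 0, "wy": 0, "wz": 0, "fingers": -0.06},
    {"dx": -0.2, "dy": 2.8, "dz": 0, "wx": 0, "wy": 0, "wz": 0, "fingers": -0.06},
    {"dx": -0.2, "dy": 3, "dz": 1.5, "wx": 0, "wy": 0, "wz": 0, "fingers": -0.06},
    {"dx": -0.09, "dy": 1.86, "dz": 3, "wx": 0, "wy": 0, "wz": 0, "fingers": -0.06},
    {"dx": 0, "dy": 0, "dz": 4, "wx": 0, "wy": 0, "wz": 0, "fingers": -0.06},
    {"dx": 0, "dy": 0, "dz": 4, "wx": 0, "wy": 0, "wz": 0, "fingers": -0.06},
    {"dx": 0, "dy": 0, "dz": 1.7, "wx": 0, "wy": 0, "wz": 0, "fingers": -0.06},
    {"dx": 0, "dy": 0, "dz": 0.8, "wx": 0, "wy": 0, "wz": 0, "fingers": -0.06},
    {"dx": 0, "dy": 0, "dz": 0.44, "wx": 0, "wy": 0, "wz": 0, "fingers": -0.06},
    {"dx": 0, "dy": 0, "dz": 0, "wx": 0, "wy": 0, "wz": 0, "fingers": -0.06},
    {"dx": 0, "dy": 0, "dz": 0, "wx": 0, "wy": 0, "wz": 0, "fingers": -0.06},
  ],
)

```text
time: 26.08
tcp_pos: [595.0, -174.0, 11.6]
ee_rot: [0.001, -0.0, 1.0, -0.0]
force: [-0.3, -0.2, 0.8]
opening: 40.3
grip_force: 0.0
```

Emit:
send_rows(
  increments=[
    {"dx": 0, "dy": 0, "dz": 0, "wx": 0, "wy": 0, "wz": 0, "fingers": -0.5},
    {"dx": 0, "dy": 0, "dz": 0, "wx": 0, "wy": 0, "wz": 0, "fingers": -0.8},
    {"dx": 0, "dy": 0, "dz": 0, "wx": 0, "wy": 0, "wz": 0, "fingers": -1},
    {"dx": 0, "dy": 0, "dz": 0, "wx": 0, "wy": 0, "wz": 0, "fingers": -1},
    {"dx": 0, "dy": 0, "dz": 0, "wx": 0, "wy": 0, "wz": 0, "fingers": -1},
  ],
)

```text
time: 26.7
tcp_pos: [594.5, -173.8, 11.0]
ee_rot: [0.0, -0.0, 1.0, -0.0]
force: [-0.8, 0.5, 4.4]
opening: 11.9
grip_force: 29.4
```

Emit:
send_rows(
  increments=[
    {"dx": 0, "dy": 0, "dz": -0.4, "wx": 0, "wy": 0, "wz": 0, "fingers": -1},
    {"dx": 0, "dy": 0, "dz": -1.6, "wx": 0, "wy": 0, "wz": 0, "fingers": -1},
    {"dx": 0, "dy": 0, "dz": -3, "wx": 0, "wy": 0, "wz": 0, "fingers": -1},
    {"dx": 0.68, "dy": -0.27, "dz": -1.5, "wx": 0, "wy": 0, "wz": 0, "fingers": -1},
    {"dx": 2, "dy": -0.9, "dz": 0, "wx": 0, "wy": 0, "wz": 0, "fingers": -1},
    {"dx": 3.5, "dy": -1.6, "dz": 0, "wx": 0, "wy": 0, "wz": 0, "fingers": -1},
    {"dx": 3.5, "dy": -1.6, "dz": 0, "wx": 0, "wy": 0, "wz": 0, "fingers": -1},
    {"dx": 3, "dy": -1.3, "dz": 0, "wx": 0, "wy": 0, "wz": 0, "fingers": -1},
    {"dx": 1.5, "dy": -0.6, "dz": 0, "wx": 0, "wy": 0, "wz": 0, "fingers": -1},
    {"dx": 0.5, "dy": -0.3, "dz": 0, "wx": 0, "wy": 0, "wz": 0, "fingers": -1},
    {"dx": 0, "dy": 0, "dz": 0, "wx": 0, "wy": 0, "wz": 0, "fingers": -1},
    {"dx": 0, "dy": 0, "dz": 0, "wx": 0, "wy": 0, "wz": 0, "fingers": -1},
  ],
)

```text
time: 28.2
tcp_pos: [448.2, -239.2, 75.5]
ee_rot: [0.0, -0.0, 1.0, -0.0]
force: [0.2, -0.4, -0.6]
opening: 11.7
grip_force: 29.2
```

```bash
python3 held.py w16.png a 11;python3 -c "
from h import *
snap('side','s16.png')
s=cv2.imread('pics/s16.png');w=cv2.imread('pics/w16.png');b=cv2.resize(s[250:370,240:400],(560,420),interpolation=3);cv2.imwrite('pics/v16.png',cv2.resize(np.hstack([w,b]),(800,300)))"
```

```text
[ 448.2 -239.2   75.5] held [ 439.618 -242.179] off [-8.5 -3. ] rms 8.19 115
[ 448.1 -239.1   75.4] held [ 4.38956e+02 -2.44821e+02 -7.80000e-01  9.30000e-02] off [-9.1 -5.7] rms 6.16 116
```

View pics/v16.png

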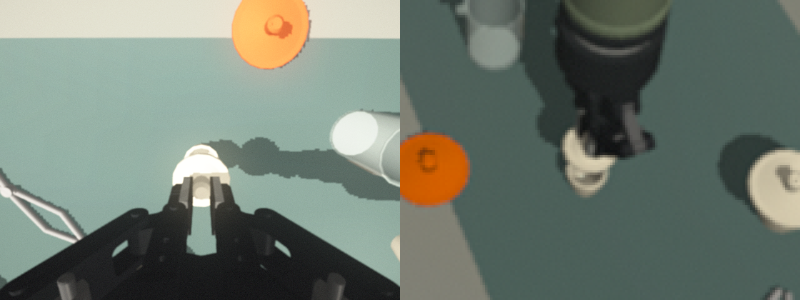

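Lid_a is held directly over crucible_a (same column, 281 in the full picture). The contour fit is unreliable here because the lid merges with the crucible, so go by the measured relative displacement. Lower it.

Emit:
send_rows(
  increments=[
    {"dx": 0.03, "dy": 0, "dz": 1, "wx": 0, "wy": 0, "wz": 0, "fingers": -1},
    {"dx": 0, "dy": 0, "dz": 1.2, "wx": 0, "wy": 0, "wz": 0, "fingers": -1},
    {"dx": 0, "dy": 0, "dz": 0.7, "wx": 0, "wy": 0, "wz": 0, "fingers": -1},
    {"dx": 0, "dy": 0, "dz": 0.4, "wx": 0, "wy": 0, "wz": 0, "fingers": -1},
    {"dx": 0, "dy": 0, "dz": 0.15, "wx": 0, "wy": 0, "wz": 0, "fingers": -1},
    {"dx": 0, "dy": 0, "dz": 0.1, "wx": 0, "wy": 0, "wz": 0, "fingers": -1},
    {"dx": 0, "dy": 0, "dz": 0.05, "wx": 0, "wy": 0, "wz": 0, "fingers": -1},
    {"dx": 0, "dy": 0, "dz": 0, "wx": 0, "wy": 0, "wz": 0, "fingers": -1},
    {"dx": 0, "dy": 0, "dz": 0, "wx": 0, "wy": 0, "wz": 0, "fingers": -1},
  ],
)

```text
time: 29.48
tcp_pos: [447.0, -239.4, 39.5]
ee_rot: [0.0, -0.0, 1.0, -0.0]
force: [0.8, 0.1, -0.8]
opening: 12.1
grip_force: 29.2
```

Emit:
send_rows(
  increments=[
    {"dx": 0, "dy": 0, "dz": 0.07, "wx": 0, "wy": 0, "wz": 0, "fingers": -1},
    {"dx": 0, "dy": 0, "dz": 0, "wx": 0, "wy": 0, "wz": 0, "fingers": -1},
    {"dx": 0, "dy": 0, "dz": 0, "wx": 0, "wy": 0, "wz": 0, "fingers": -0.6},
    {"dx": 0, "dy": 0, "dz": 0, "wx": 0, "wy": 0, "wz": 0, "fingers": -0.3},
    {"dx": 0, "dy": 0, "dz": 0, "wx": 0, "wy": 0, "wz": 0, "fingers": -0.06},
    {"dx": 0, "dy": 0, "dz": 0, "wx": 0, "wy": 0, "wz": 0, "fingers": -0.06},
    {"dx": 0, "dy": 0, "dz": -1, "wx": 0, "wy": 0, "wz": 0, "fingers": -0.06},
    {"dx": 0, "dy": 0, "dz": -3, "wx": 0, "wy": 0, "wz": 0, "fingers": -0.06},
    {"dx": 0, "dy": 0, "dz": -4.5, "wx": 0, "wy": 0, "wz": 0, "fingers": -0.06},
    {"dx": 0, "dy": 0, "dz": -4, "wx": 0, "wy": 0, "wz": 0, "fingers": -0.06},
    {"dx": 0, "dy": 0, "dz": 0, "wx": 0, "wy": 0, "wz": 0, "fingers": -0.06},
    {"dx": 0, "dy": 0, "dz": 0, "wx": 0, "wy": 0, "wz": 0, "fingers": -0.06},
  ],
)

```text
time: 30.98
tcp_pos: [446.6, -239.1, 163.6]
ee_rot: [-0.0, -0.0, 1.0, 0.0]
force: [0.2, 0.3, -0.2]
opening: 40.2
grip_force: 0.0
```

```bash
sed -i "s/'la':(594.7,-173.5)/'la':(447.2,-239.4)/" w.py;  python3 w.py w17.png la:28
python3 - <<'E'
from fit import *
import h
X={'a':(447.2,-239.4),'b':(562.7,7),'c':(588.2,-322.3),'d':(569.8,141)}
im={n:snap(n,n+'_end.png')[0] for n in('top','side')}
for i,k in enumerate('abcd'):
    print(k,[(fit(im[n],h.calibration(n),'l',i,X[k],[28,36,44,52][i],lambda a:a[...,2]>150)) for n in im])
a=cv2.imread('pics/w17.png');b=cv2.resize(cv2.imread('pics/side_end.png')[120:370,160:440],None,fx=1.68,fy=1.68);cv2.imwrite('pics/v17.png',cv2.resize(np.hstack([a,cv2.resize(b,(560,420))]),(800,300)))
E
```

```text
[ 446.64120973 -239.06421764  163.55680273] [ 446.09956421 -238.65047933  162.60994358] [-9.e-04 -1.e-04  1.e+00  7.e-04] 31.025
la [ 444.  -241.1] 0.03
a [(array([ 445.88357071, -239.40547206]), np.float64(0.1343957632780075)), (array([ 447.20465322, -239.40534582]), np.float64(0.31414473056793213))]Traceback (most recent call last):
  File "<stdin>", line 6, in <module>
  File "fit.py", line 18, in fit
    w=(lab==1+st[1:,4].argmax()).astype(np.float32); w=cv2.morphologyEx(w,cv2.MORPH_CLOSE,np.ones((3,3)))
              ~~~~~~~~~~~~~~~^^
ValueError: attempt to get argmax of an empty sequence
```

Lid_a is within 1.2 mm. One last overall look.

View pics/side_end.png

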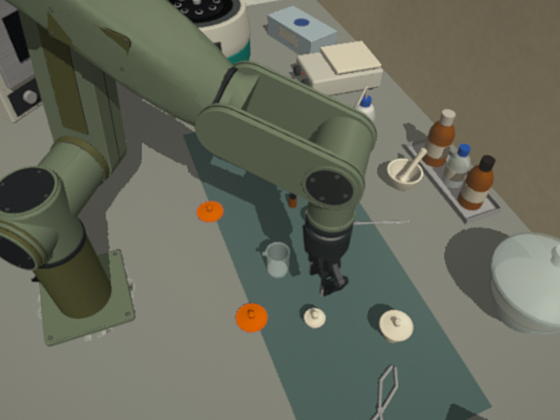

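The side view shows lid_a flat at (315,317), lid_c flat at (396,326) and the beaker still at (277,260). The arm hides d and b, which were already checked by wrist camera. Hand in.

```bash
python3 -c "
from workcell import *
print(sign_off())"
```

```text
the job is handed in; nothing more can be done
None
```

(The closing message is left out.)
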